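Lower the bell jar of a leak-test stand by its ratchet winch

TASK

The glass bell jar of the leak-test stand hangs raised on its ratchet winch, and the brass adapter on the plate below is ready for its vacuum test. Throw the red release lever of the pawl over towards you, wind the crank forward (clockwise) a little so that the load comes off the pawl and it springs clear of the wheel, then ease the crank back and lower the jar gently until it sits fully down on its gasket, without ever letting it drop. Work only by lever and crank: do not push on the jar or its carriage, and leave the adapter and the things beside the stand where they are.

Things in the scene. Friction and masses are not known exactly. Their poses are not given: they have to be found in the camera images.
- jar_lift: Fixed leak-test stand: white gear housing 200 mm wide with a sloping winch panel in front, two guide rods behind it (top at 306 mm) and a round jar plate at its right. Origin on the bench under the middle of the panel; x level from the panel to the rods, away from the robot's side, y left as one faces the panel, z up. Place and yaw vary.
- panel_middle (a point): Point on the surface of the aluminium winch panel where the drum axis meets it, 75 mm above the stand's origin. In the stand's frame the panel's up-slope direction is (0.899, 0, 0.438), its outward normal (-0.438, 0, 0.899). Drum axis, lever pivot and grip stand along the normal: a tool working along it is tilted 26 degrees from vertical, which clears the readout box overhead.
- crank_centre (a point): Point on the drum axis, 55 mm out from the panel along the normal: the centre of the circle, radius 50 mm, in which the middle of the crank grip moves.
- crank_grip (a point): Middle of the black crank grip: a cylinder along the panel normal, 21 mm diameter, 35 to 76 mm out from the panel, free to spin on its pin, so a fixed wrist can lead it round the circle. The crank arm's top is 25 mm below this point. Free all round. Once the pawl is off, the jar's weight pulls the grip with 2 to 5 N in the lowering direction.
- drum (a joint): Angle (rad) of drum, ratchet wheel and crank: 0 = jar fully down, grip straight down the slope from the centre; grows clockwise as seen facing the panel, raising the jar 22 mm per rad. Starts at 3.4 to 4.75, held by the pawl; end stop near 5.3. 36 teeth (0.175 rad each), tip radius 42 mm. With the pawl clear only the hand on the crank holds the jar up.
- release_lever (a joint): Angle (rad) of the red release lever: 0 to 0.04 at the start = pawl sprung into the wheel; 0.55 (stop) = thrown over, down the slope towards the robot. Stays where put; 2 to 3 N at its pin. It acts on the pawl only through a spring: a loaded pawl stays caught until the crank is wound forward 0.1 rad or more, then springs out and stays out.
- lever_pin (a point): Middle of the red pin at the lever's end, left of the wheel: 10 mm diameter, along the panel normal, 10 to 35 mm out from the panel (this point 22.5 mm). 36 mm from the lever's pivot (51 mm left of, 42 mm down-slope from the drum axis); throwing the lever swings it 20 mm straight down the slope. 60 mm is free up the slope from it.
- pawl_tip (a point): Nose of the brass pawl, 12 mm out from the panel: 39 mm from wheel_centre when in the teeth, about 51 mm when sprung clear.
- wheel_centre (a point): Middle of the ratchet wheel on the drum axis, 12 mm out from the panel.
- bell_jar (a joint): Height in m of the carriage and bell jar above their lowest place: 0 = jar fully down on its gasket (a firm stop); 0.073 to 0.105 at the start. Geared to the drum, 0.022 m per rad.
- readout_edge (a point): Middle of the lower front edge of the grey vacuum readout box on the mast, 104 mm wide, 36 mm deep, 40 mm high, which stands out over the upper half of the panel: an upright tool on the crank grip runs into it near the top of the circle; one tilted along the panel normal passes in front of it.
- jar_rim (a point): Centre of the rim of the glass bell jar that hangs from the carriage arm over the jar plate: 99 mm over its rim, 87 mm high, with a glass knob. Its axis stands at x = 80, y = -165 mm in the stand's frame; 27.5 mm above the bench when fully down. With the carriage it weighs 0.55 to 1.1 kg.
- adapter_centre (a point): Middle of the brass tube adapter, 22 x 19 x 24 mm, standing loose on the jar plate under the jar. Not to be touched.
- bottle_centre (a point): Squeeze bottle with a red cap, 64 x 87 x 186 mm, standing to the right of the jar plate; point 70 mm above the bench. Bystander.
- gauge_centre (a point): Spare pressure gauge, 75 x 58 x 30 mm, lying face up on the bench in front of the stand. Bystander.
- meter_centre (a point): Grey hand-held flow meter with keys and a small display, 121 x 67 x 30 mm, lying on the bench in front of the stand. Bystander.

How it is judged:
By the outcome, as a careful person would: the job done as asked, in the order asked, and still so for the second after the job is handed in, with the robot touching nothing.
It also fails if it takes over 58 s, if anything falls off the work surface, if the arm or the gripper's body presses on something with over 40 N, if the wrist force passes 120 N, or if a joint passes its speed limit or range.

ROBOT

A 6-joint arm with a two-finger parallel gripper is mounted at the origin on a cart in front of the work surface, level with it; the furniture and walls round the work are solid. World frame = base frame: x ahead of the robot, y to its left, z up, the work surface at z = 0. Lengths are in m, angles in rad, forces in N, time in s.
With the tool pointing down it reaches from about 0.275 to 0.825 m from the base axis. Payload 5.2 kg.
Tool frame: the origin (TCP) lies between the finger pads; the fingertips stand 14 mm ahead of it and the grasp point (between the pads) lies 5 mm behind it (arm.nose_length is the z of the fingertips in the tool frame, in m); z points along the fingers, y is the direction in which the jaws open and shut (so a half turn about z gives the same grasp; the last joint's range is limited). The gripper opens to 93 mm and grips with 3 to 60 N. Pads are 15 mm wide; open, the fingers measure 128 mm over their backs; the gripper's body (75 mm by 188 mm) begins 65 mm behind the grasp point.
Start: joints at [0.996, 0.259, 1.535, -0, 1.348, -0.203], TCP at [0.2, 0.512, 0.233] pointing down, gripper open.
Joint ranges: [-3.14, 3.14], [-0.91, 2.08], [0.19, 2.58], [-1.22, 4.36], [0.22, 2.71], [-3.12, 3.12]. Speed limits (rad/s): [2.57, 2.57, 3.14, 3.14, 3.14, 3.14].

INTERFACE

Orientations are given as a unit quaternion [w, x, y, z].
In Python, from plant import arm, camera, calibration gives the robot as it stands.
- The arm moves only by the shell command python3 -m inch 'ROWS' [FORCE]. ROWS is JSON, a list of rows, each a list of 3 entries, a list of its own where there are three numbers: the shift along the world's x, y, z in units of 25 mm (1.0 is 25 mm), then the turn, a rotation vector about the world's x, y, z in units of 10 degrees (1.0 is 10 degrees), then the finger opening in mm, from 0 to 93. In form: [[[x, y, z], [ax, ay, az], claw], ...]. A call has 1 to 5 rows; each row shifts and turns the commanded pose from where the row before left it; what a row does not reach is not made up. A row lasts 1/8 s, in which the tool goes at most 62.5 mm and 10.7 degrees, less where a joint would pass 70% of its speed; a pose out of reach is approached as far as the arm can. A call is refused whole if a number of a shift passes 1 or a number of a turn 1, either way. A call with a gripper value outside its range is refused whole. The fingers move at their own pace and stop on an object; FORCE is the grip in N (left out, the last holds). Time passes only in rows, so rows that do not move let the fingers close. It gives the time, the measured TCP pose, the force and the opening at its end, in the units of the state.
- arm.observe(): the state, without advancing time (a new reading comes with each control period).
- camera(name): name is "scene" or "top" or "wrist"; returns the picture (420x560x3 uint8, blue, green, red); there is no depth.
- calibration(name): a dict with "intrinsics" (3x3 intrinsics, pixels), "distortion" ([k1, k2, p1, p2, k3] as OpenCV has them; the pictures are not rectified), "world_from_camera" (4x4, takes a point from camera to world coordinates); the wrist camera has in their place "mount" (4x4, takes a point from camera to tool coordinates, whose origin is the TCP and whose axes are the flange's). Camera axes: x right, y down, z forward; pixel columns grow to the right and rows downward; lengths in m; the calibration is good to about 2 mm. A picture is of the moment at which its call begins: read the wrist's pose just before it. calibration takes no time and is no camera call.
- arm.sign_off(): hands the job in, once; it reports no verdict.
The state is a dict: "t": time; "joint_pos": joint angles; "qvel": joint speeds; "joint_torque": joint torques, N m; "ee_pos": TCP position; "tool_rot": TCP orientation; "force": force on the tool from outside, world axes, zero at the start; "ft_torque": the same for the moment, N m; "opening": finger opening in m.
Only numpy, scipy, OpenCV 4.12 (cv2) and the standard library are available. Lean on these libraries where they do the work, as an engineer would, in place of code of your own. Each camera call takes 0.05 s, during which the arm holds its last target.

## Working session

There is one attempt and no reset: what is moved stays moved. The work goes in short steps, Python scripts to look and compute and a shell command to move; the robot and the scene stay as the last step left them, time stands still between calls to the robot, and variables do not carry over. Pictures are saved under pics/ and viewed, and the job is handed in when it is done.

```bash
ls; mkdir -p pics; python3 - <<'E'
from plant import arm,camera,calibration
import cv2,json
for n in("scene","top","wrist"):
    cv2.imwrite(f"pics/{n}0.png",camera(n))
    c=calibration(n); print(n,{k:(v.tolist() if hasattr(v,'tolist') else v) for k,v in c.items()})
print(arm.observe(), arm.nose_length)
E
```

```text
pics
scene {'intrinsics': [[452.81878269786813, 0.0, 282.97313534154245], [0.0, 452.81878269786813, 205.4829210888638], [0.0, 0.0, 1.0]], 'distortion': [-0.06767211184242293, 0.0, 0.0, 0.0, 0.0], 'world_from_camera': [[-0.6681524505649452, -0.38422144944251135, 0.6371390590698033, 0.03870375051175122], [-0.7440063445471502, 0.3390668013071364, -0.5757501745765555, 0.3203585504616505], [0.005182863845946379, -0.8587243923632556, -0.5124115102949112, 0.5995887471006842], [0.0, 0.0, 0.0, 1.0]]}
top {'intrinsics': [[386.2873034052864, 0.0, 280.14438847446667], [0.0, 386.2873034052864, 216.40430087104085], [0.0, 0.0, 1.0]], 'distortion': [-0.07379682165969614, 0.0, 0.0, 0.0, 0.0], 'world_from_camera': [[-0.021892181458321697, -0.980368168672698, 0.19595659275547825, 0.43723181641044995], [-0.9997577678783796, 0.02102309859258975, -0.006514206966795996, -0.15211323978453692], [0.0022667063850263557, -0.1960517359752437, -0.9805909335004364, 0.9957277179585406], [0.0, 0.0, 0.0, 1.0]]}
wrist {'intrinsics': [[295.7124264994892, 0.0, 281.1501502525362], [0.0, 295.7124264994892, 207.73432370271
[... 366 characters left out ...]
0.0, 0.0, 0.0, 1.0]]}
{'t': 0.15, 'joint_pos': array([ 9.96190798e-01,  2.59203725e-01,  1.53580327e+00,  1.30938940e-05,
        1.34798452e+00, -2.02812094e-01]), 'qvel': array([ 0.00258355, -0.00183871, -0.0038793 ,  0.00174904,  0.00123673,
       -0.00078397]), 'joint_torque': array([ 2.73375445e-03, -4.37639093e+01, -2.84234333e+01,  7.20121572e-02,
        3.80171207e-02, -4.00028648e-05]), 'ee_pos': array([0.19957647, 0.51210385, 0.23200493]), 'tool_rot': array([-2.70986714e-04,  1.84829256e-01,  9.82770399e-01, -6.44830465e-04]), 'force': array([-0.4946024 , -0.37993837, -0.51481531]), 'ft_torque': array([ 0.03191916,  0.00077181, -0.01137196]), 'opening': 0.09272544788492924} 0.014
```

View pics/scene0.png

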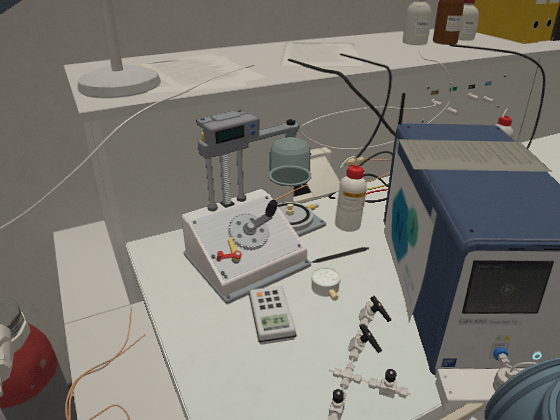

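View pics/top0.png

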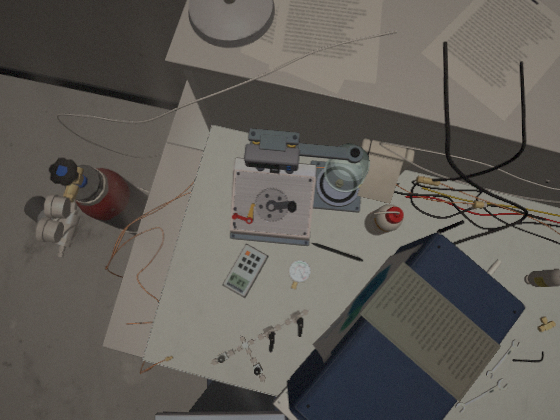

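View pics/wrist0.png

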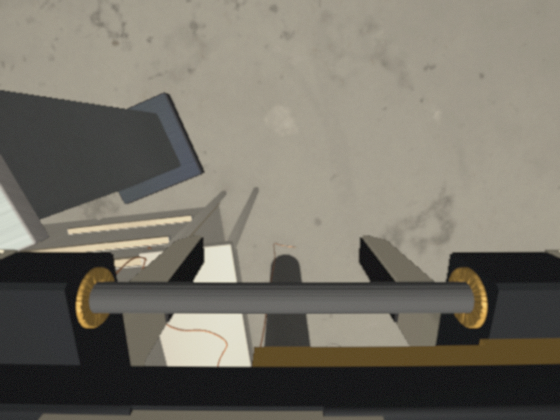

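The scene view shows the stand at about (245,235), with the panel facing the camera: black grip at (265,212), red lever at (230,256), yellow pawl at (233,245). In the top view the grip is at about (288,207), the red pin at (237,217) and the wheel centre at (271,205). I'll zoom in next.

```bash
python3 - <<'E'
import cv2
a=cv2.imread("pics/scene0.png")[100:310,170:380]
b=cv2.imread("pics/top0.png")[120:300,215:415]
cv2.imwrite("pics/sz.png",cv2.resize(a,(600,600),interpolation=cv2.INTER_CUBIC))
cv2.imwrite("pics/tz.png",cv2.resize(b,(666,600),interpolation=cv2.INTER_CUBIC))
E
```

```text
(no output)
```

View pics/sz.png

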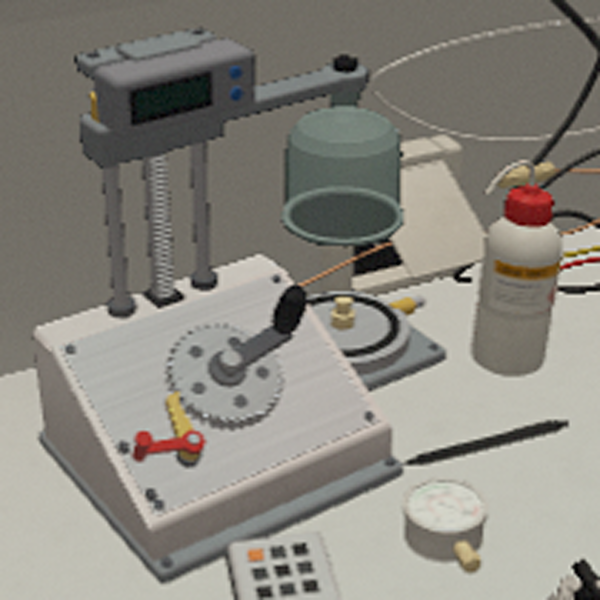

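View pics/tz.png

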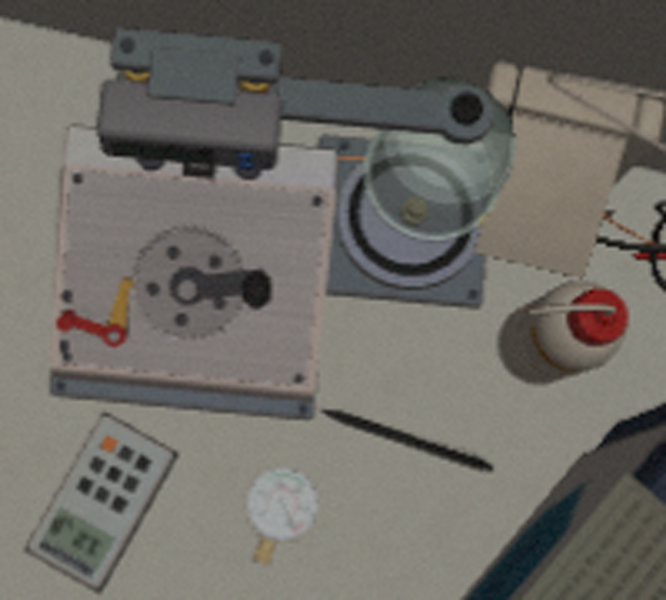

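```bash
cat > h.py <<'E'
import numpy as np,cv2
from plant import calibration
def ray(n,px):
    c=calibration(n);K=np.array(c["intrinsics"]);T=np.array(c["world_from_camera"])
    u=cv2.undistortPoints(np.array([[px]],float),K,np.array(c["distortion"]))[0,0]
    d=T[:3,:3]@np.array([u[0],u[1],1]);return T[:3,3],d/np.linalg.norm(d)
def tri(a,b,na="scene",nb="top"):
    p,d=ray(na,a);q,e=ray(nb,b)
    s=np.linalg.lstsq(np.c_[d,-e],q-p,rcond=None)[0]
    x,y=p+s[0]*d,q+s[1]*e
    return (x+y)/2,np.linalg.norm(x-y)
def proj(n,P):
    c=calibration(n);T=np.linalg.inv(np.array(c["world_from_camera"]))
    return cv2.projectPoints(np.array(P,float).reshape(-1,3),cv2.Rodrigues(T[:3,:3])[0],T[:3,3],np.array(c["intrinsics"]),np.array(c["distortion"]))[0][:,0]
E
python3 - <<'E'
from h import *
P={"UL":((70,349),(78,178)),"UR":((277,280),(317,201)),"LR":((370,415),(299,378)),"Lmid":((124,447),(67,296)),"LL":((155,498),(66,346)),
"hub":((226,368),(188,287)),"griptop":((294,293),(261,285)),"pin":((141,437),(65,319)),"pivot":((191,441),(115,335)),"baseL":((165,565),(52,393)),"baseR":((403,465),(314,416)),"knob":((346,62),(465,108)),"adapter":((343,303),(413,207))}
for k,(s,t) in P.items():
    X,e=tri((170+s[0]*.35,100+s[1]*.35),(215+t[0]*.3,120+t[1]*.3)); print(k,(X*1000).round(1),round(e*1000,1))
E
```

```text
UL [723.6 -59.4 104. ] 0.8
UR [ 702.4 -231.9  103.7] 0.1
LR [ 582.6 -218.3   47.4] 0.4
Lmid [644.2 -47.7  69. ] 0.9
LL [609.8 -45.5  47.7] 1.5
hub [ 644.  -136.9   93.5] 2.3
griptop [ 632.6 -188.5  139.8] 0.8
pin [622.9 -48.4  89. ] 1.1
pivot [613.9 -82.6  73.6] 2.7
baseL [579.5 -30.6  17.8] 0.4
baseR [ 559.  -231.3    8.5] 1.3
knob [ 713.4 -310.8  257.7] 0.8
adapter [ 712.6 -310.8   47.3] 0.8
```

```bash
cat >> h.py <<'E'
yaw=-0.115;O=np.array([.653,-.1385,0])
R=np.array([[np.cos(yaw),-np.sin(yaw),0],[np.sin(yaw),np.cos(yaw),0],[0,0,1]])
up=R@np.array([.899,0,.438]);no=R@np.array([-.438,0,.899]);lf=R@np.array([0,1,0]);M=O+[0,0,.075]
def pt(u,l,n): return M+up*u+lf*l+no*n
def grip(a,n=.055,r=.05): return pt(-r*np.cos(a),r*np.sin(a),n)
E
python3 - <<'E'
from h import *
for a in (4.3,4.4,4.5,4.6,4.7):
  for n in (.035,.076):
    s=(proj("scene",grip(a,n))[0]-[170,100])/.35;t=(proj("top",grip(a,n))[0]-[215,120])/.3
    print(a,n,s.round(),t.round())
for l in (0,.55):
  for n in (.0225,.035):
    P=pt(-.042+.036*np.sin(.275-l),.051+.036*np.cos(.275-l),n)
    print(l,P.round(4),((proj("scene",P)[0]-[170,100])/.35).round(),((proj("top",P)[0]-[215,120])/.3).round())
print(up,lf,no)
E
```

```text
4.3 0.035 [273. 315.] [253. 269.]
4.3 0.076 [286. 281.] [253. 282.]
4.4 0.035 [278. 319.] [255. 275.]
4.4 0.076 [292. 285.] [255. 289.]
4.5 0.035 [283. 324.] [257. 282.]
4.5 0.076 [297. 290.] [256. 296.]
4.6 0.035 [288. 329.] [257. 289.]
4.6 0.076 [302. 295.] [257. 303.]
4.7 0.035 [292. 334.] [257. 296.]
4.7 0.076 [306. 300.] [256. 310.]
0 [ 0.6243 -0.049   0.0811] [142. 445.] [ 66. 319.]
0 [ 0.6188 -0.0483  0.0924] [145. 436.] [ 64. 323.]
0.55 [ 0.6068 -0.0469  0.0725] [156. 469.] [ 65. 345.]
0.55 [ 0.6014 -0.0463  0.0838] [159. 460.] [ 62. 349.]
[ 0.89306191 -0.10315727  0.438     ] [0.11474669 0.99339478 0.        ] [-0.43510692  0.05025905  0.899     ]
```

```bash
cat >> h.py <<'E'
from scipy.spatial.transform import Rotation as Ro
RT=np.c_[-up,lf,-no]
def st():
    from plant import arm
    o=arm.observe();q=o["tool_rot"];return o,Ro.from_quat([q[1],q[2],q[3],q[0]])
def delta(P):  # P: TCP target
    o,r=st();d=(P-o["ee_pos"])/.025
    w=np.degrees((Ro.from_matrix(RT)*r.inv()).as_rotvec())/10
    print("shift units",d.round(2),"turn units",w.round(2))
def loc():
    o,r=st();d=o["ee_pos"]-M;f=o["force"]
    print("t",round(o["t"],2),"u,l,n mm",(1e3*np.array([d@up,d@lf,d@no])).round(1),"F u,l,n",np.array([f@up,f@lf,f@no]).round(1),"open",round(o["opening"]*1e3,1))
E
python3 - <<'E'
from h import *
X=pt(.005,.090,.110); print(X); delta(X); loc()
for nm,a,b in (("boxL",(130,150),None),):pass
print("units per mm: up",up/25,"lf",lf/25,"no",no/25)
E
```

```text
[ 0.61993075 -0.04408176  0.17608   ]
shift units [ 16.81 -22.25  -2.24] turn units [-0.62 -2.53  1.45]
t 0.15 u,l,n mm [-403.3  594.3  371.1] F u,l,n [-0.6 -0.4 -0.3] open 92.7
units per mm: up [ 0.03572248 -0.00412629  0.01752   ] lf [0.00458987 0.03973579 0.        ] no [-0.01740428  0.00201036  0.03596   ]
```

```bash
python3 -m inch '[[[0.76,-1,0],[0,0,0],0],[[0.76,-1,0],[-0.1,-0.42,0.24],0],[[0.76,-1,0],[-0.1,-0.42,0.24],0],[[0.76,-1,0],[-0.1,-0.42,0.24],0],[[0.76,-1,0],[-0.1,-0.42,0.24],0]]' 10
python3 -m inch '[[[0.76,-1,0],[-0.1,-0.42,0.24],0],[[0.76,-1,0],[-0.1,-0.42,0.24],0],[[0.76,-1,0],[0,0,0],0],[[0.76,-1,0],[0,0,0],0],[[0.76,-1,0],[0,0,0],0]]'
python3 -m inch '[[[0.76,-1,0],[0,0,0],0],[[0.76,-1,0],[0,0,0],0],[[0.76,-1,0],[0,0,0],0],[[0.76,-1,0],[0,0,0],0],[[0.76,-1,0],[0,0,0],0]]'
python3 -m inch '[[[0.76,-1,0],[0,0,0],0],[[0.76,-1,0],[0,0,0],0],[[0.76,-1,0],[0,0,0],0],[[0.76,-1,0],[0,0,0],0],[[0.76,-1,0],[0,0,0],0]]'
python3 - <<'E'
from h import *
delta(pt(.005,.090,.060)); loc()
E
```

```text
t: 0.78
ee_pos: [0.2953, 0.3866, 0.2326]
tool_rot: [0.151, 0.099, 0.984, -0.007]
force: [0.5, -1.0, -0.2]
opening: 0.0474
t: 1.4
ee_pos: [0.39, 0.2616, 0.2325]
tool_rot: [0.223, 0.056, 0.973, -0.011]
force: [-1.3, 0.2, -0.2]
opening: 0.0014
t: 2.02
ee_pos: [0.4851, 0.1365, 0.2325]
tool_rot: [0.223, 0.057, 0.973, -0.011]
force: [-0.1, -0.7, -0.3]
opening: 0.0004
t: 2.65
ee_pos: [0.58, 0.0115, 0.2323]
tool_rot: [0.223, 0.057, 0.973, -0.011]
force: [0.1, 0.5, 0.4]
opening: 0.0006
shift units [ 2.47 -2.32 -4.05] turn units [-0.03 -0.01  0.  ]
t 2.65 u,l,n mm [-11.7 140.7 180.7] F u,l,n [0.1 0.5 0.3] open 0.6
```

```bash
python3 -m inch '[[[0.6,-0.8,-0.8],[0,0,0],0],[[0.6,-0.8,-0.8],[0,0,0],0],[[0.6,-0.7,-0.8],[0,0,0],0],[[0.7,0,-0.8],[0,0,0],0],[[0,0,-0.8],[0,0,0],0]]'
python3 - <<'E'
from h import *
from plant import camera
loc();delta(pt(.005,.090,.028))
for n in("scene","top"):cv2.imwrite(f"pics/{n}1.png",camera(n))
a=cv2.imread("pics/scene1.png")[100:310,170:380]
cv2.imwrite("pics/sz1.png",cv2.resize(a,(600,600),interpolation=cv2.INTER_CUBIC))
E
```

```text
t: 3.28
ee_pos: [0.6432, -0.0457, 0.1318]
tool_rot: [0.223, 0.057, 0.973, -0.011]
force: [-0.9, 0.4, -0.2]
opening: 0.0006
t 3.27 u,l,n mm [ 6.5 91.1 60. ] F u,l,n [-0.9  0.3  0.2] open 0.6
shift units [ 0.5  -0.1  -1.18] turn units [-0.03 -0.01  0.  ]
```

View pics/sz1.png

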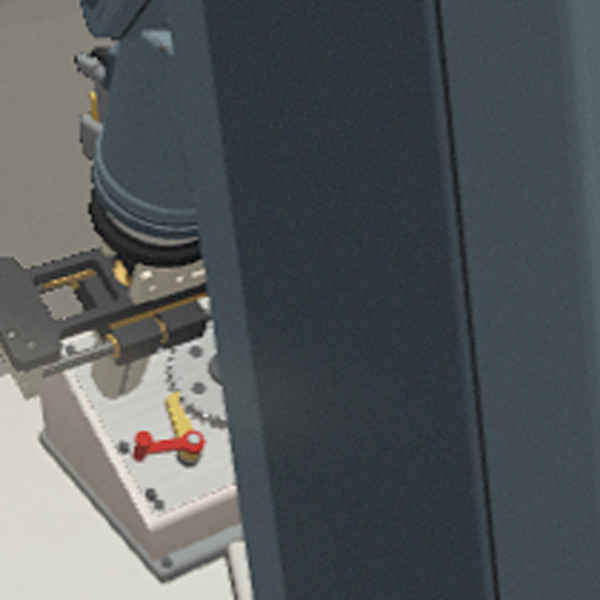

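The closed fingers, at about (120,375) in the crop, stand up-slope of the red pin at (142,442) and clear of it. I'll descend beside it and push down the slope.

```bash
python3 -m inch '[[[0.25,-0.05,-0.55],[0,0,0],0],[[0.25,-0.05,-0.5],[0,0,0],0]]'
python3 -c "from h import *;loc()"
python3 -m inch '[[[-0.36,0.04,-0.175],[0,0,0],0],[[-0.36,0.04,-0.175],[0,0,0],0]]'
python3 -c "from h import *;loc()"
python3 -m inch '[[[-0.18,0.02,-0.088],[0,0,0],0],[[-0.18,0.02,-0.088],[0,0,0],0]]'
python3 -c "from h import *;loc()"
```

```text
t: 3.62
ee_pos: [0.6556, -0.0477, 0.1065]
tool_rot: [0.224, 0.056, 0.973, -0.011]
force: [-0.7, 0.9, 0.6]
opening: 0.0005
t 3.62 u,l,n mm [ 6.8 90.5 31.8] F u,l,n [-0.5  0.9  0.9] open 0.5
t: 3.88
ee_pos: [0.6359, -0.0453, 0.0972]
tool_rot: [0.223, 0.056, 0.973, -0.011]
force: [-0.1, -0.6, 1.0]
opening: 0.0002
t 3.88 u,l,n mm [-15.1  90.6  32.1] F u,l,n [ 0.4 -0.6  1. ] open 0.2
t: 4.12
ee_pos: [0.6281, -0.0446, 0.094]
tool_rot: [0.224, 0.057, 0.973, -0.011]
force: [1.0, 1.1, 0.0]
opening: 0.0006
t 4.12 u,l,n mm [-23.6  90.4  32.7] F u,l,n [ 0.7  1.2 -0.4] open 0.6
```

```bash
python3 -m inch '[[[-0.18,0.02,-0.088],[0,0,0],0],[[-0.18,0.02,-0.088],[0,0,0],0]]' >/dev/null
python3 -c "from h import *;loc()"
python3 -m inch '[[[-0.12,0.014,-0.06],[0,0,0],0]]'>/dev/null
python3 -c "from h import *;loc()"
python3 -m inch '[[[-0.09,0.01,-0.045],[0,0,0],0]]'>/dev/null
python3 -c "from h import *;loc()"
```

```text
t 4.38 u,l,n mm [-34.   90.3  32.4] F u,l,n [ 1.3 -0.9  1.5] open 0.7
t 4.5 u,l,n mm [-35.7  90.   32.5] F u,l,n [ 8.6  2.8 -2.2] open 0.7
t 4.62 u,l,n mm [-35.9  89.9  32.7] F u,l,n [12.1  5.4 -4.7] open 0.5
```

```bash
python3 -m inch '[[[-0.09,0.01,-0.045],[0,0,0],0]]'>/dev/null
python3 - <<'E'
from h import *
from plant import camera
loc()
for n in("scene","top"):cv2.imwrite(f"pics/{n}2.png",camera(n))
a=cv2.imread("pics/scene2.png")[200:290,180:270]
cv2.imwrite("pics/sz2.png",cv2.resize(a,(600,600),interpolation=cv2.INTER_CUBIC))
E
```

```text
t 4.75 u,l,n mm [-36.1  89.8  32.9] F u,l,n [ 17.5   7.5 -10.1] open 0.5
```

View pics/sz2.png

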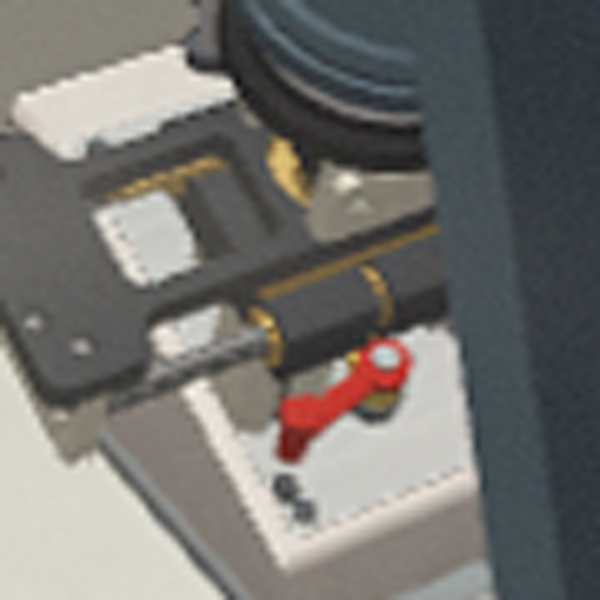

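The lever is over: the pin top is at (224.7,261.5) in the full picture, against a predicted (225.6,261) for 0.55. I'll back off and go to the grip with the jaws open to 50 mm.

```bash
python3 -m inch '[[[0.6,-0.07,0.29],[0,0,0],0],[[0.4,-0.05,0.2],[0,0,0],0],[[-0.35,0.04,0.72],[0,0,0],10],[[-0.45,0.05,0.9],[0,0,0],30],[[-0.45,0.05,0.9],[0,0,0],55]]'
python3 - <<'E'
from h import *
from plant import camera
loc();g=grip(4.42,.1)
delta(g)
cv2.imwrite("pics/w3.png",camera("wrist"))
E
```

```text
t: 5.48
ee_pos: [0.6039, -0.0421, 0.1601]
tool_rot: [0.222, 0.057, 0.973, -0.01]
force: [-0.3, 0.7, 0.4]
opening: 0.025
t 5.47 u,l,n mm [-16.5  90.1 102.7] F u,l,n [-0.2  0.6  0.6] open 25.0
shift units [ 0.52 -5.62  0.45] turn units [-0.03 -0.02  0.  ]
```

View pics/w3.png

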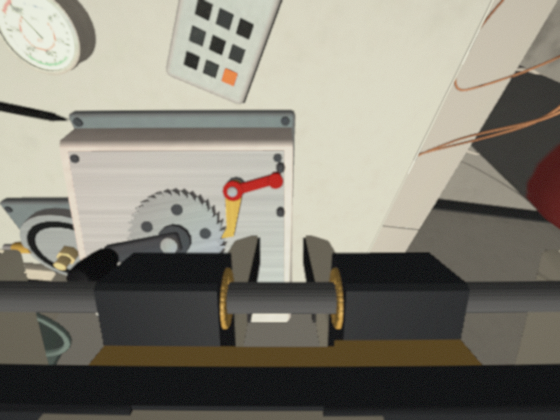

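The wrist view shows the lever thrown (pin at (277,181)) and the black grip at about (92,263). I'll move over the grip and look again.

```bash
python3 -m inch '[[[0,-1,0.2],[0,0,0],55],[[0.1,-1,0.2],[0,0,0],55],[[0.2,-1,0.05],[0,0,0],55],[[0.2,-1,0],[0,0,0],55],[[0.1,-1,0],[0,0,0],55]]'
python3 -m inch '[[[0,-0.62,0],[0,0,0],55]]'
python3 - <<'E'
from h import *
from plant import camera
loc();delta(grip(4.42,.06))
cv2.imwrite("pics/w4.png",camera("wrist"))
for n in("scene","top"):cv2.imwrite(f"pics/{n}4.png",camera(n))
E
```

```text
t: 6.15
ee_pos: [0.6198, -0.168, 0.1706]
tool_rot: [0.223, 0.057, 0.973, -0.01]
force: [0.0, 0.3, -0.4]
opening: 0.055
t: 6.28
ee_pos: [0.6198, -0.1838, 0.1706]
tool_rot: [0.223, 0.057, 0.973, -0.01]
force: [0.1, 0.4, -0.1]
opening: 0.0551
t 6.28 u,l,n mm [ 16.9 -48.8  98.1] F u,l,n [-0.   0.4 -0.1] open 55.1
shift units [ 0.58 -0.03 -1.41] turn units [-0.03 -0.02  0.01]
```

View pics/w4.png

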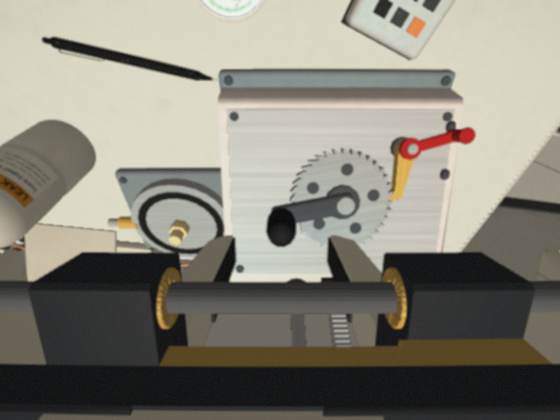

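View pics/scene4.png

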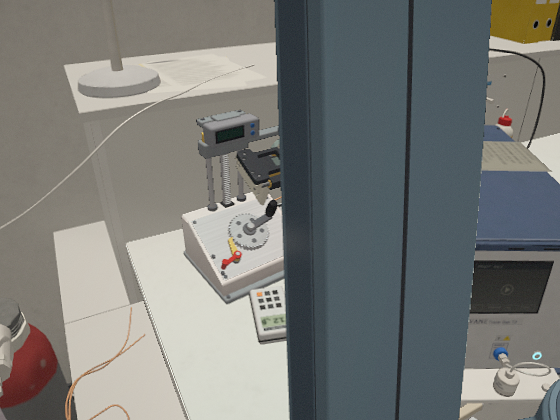

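View pics/top4.png

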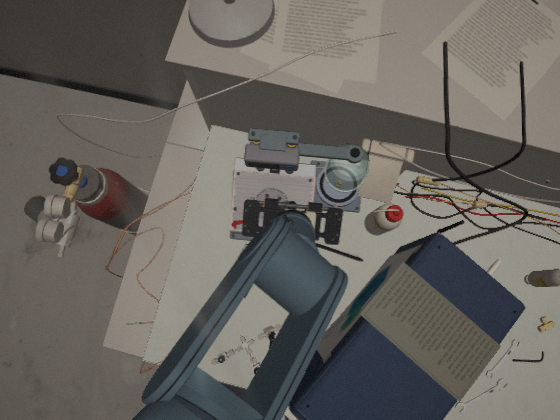

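```bash
python3 - <<'E'
from h import *
o,r=st();c=calibration("wrist");m=np.array(c["mount"])
T=np.eye(4);T[:3,:3]=r.as_matrix();T[:3,3]=o["ee_pos"];W=np.linalg.inv(T@m)
def pw(P): return cv2.projectPoints(np.array(P).reshape(-1,3),cv2.Rodrigues(W[:3,:3])[0],W[:3,3],np.array(c["intrinsics"]),np.array(c["distortion"]))[0][0,0].round(1)
print("hub20",pw(pt(0,0,.03)),"pin",pw(pt(-.042+.036*np.sin(-.275),.051+.036*np.cos(.275),.035)))
for a in(4.3,4.4,4.5,4.6):print(a,pw(grip(a,.076)),pw(grip(a,.03)))
img=cv2.imread("pics/w4.png");mk=(cv2.cvtColor(img,cv2.COLOR_BGR2GRAY)<22).astype(np.uint8);mk[250:]=0;mk[:190]=0
n,l,s,ce=cv2.connectedComponentsWithStats(mk)
for i in range(1,n):
    if s[i,4]>80:print(s[i],ce[i])
E
```

```text
hub20 [343.1 202.5] pin [467.2 133. ]
4.3 [284.3 250.3] [283.4 227.7]
4.4 [281.5 243.3] [281.1 222. ]
4.5 [279.4 236.1] [279.5 216.1]
4.6 [278.  228.5] [278.4 209.9]
[269 208  25  26 367] [281.16348774 218.89100817]
```

```bash
python3 - <<'E'
from h import *
A=O+R@np.array([.08,-.165,0]);print(A)
for s in((343,213),(343,216)):
    p,d=ray("scene",(170+s[0]*.35,100+s[1]*.35))
    k=((A-p)[:2]@d[:2])/(d[:2]@d[:2]);z=(p+k*d)[2];print(z,(z-.0275)/.022)
for a in (4.4,4.5,4.6):
  z=.0275+.022*a;th=np.linspace(0,6.28,60);q=(proj("scene",np.c_[A[0]+.0495*np.cos(th),A[1]+.0495*np.sin(th),0*th+z])-[170,100])/.35
  print(a,q.min(0).round(),q.max(0).round())
img=cv2.imread("pics/scene4.png")[190:250,215:305];cv2.imwrite("pics/s4z.png",cv2.resize(img,(720,480),interpolation=cv2.INTER_CUBIC))
for a in (4.4,4.5,4.6): print(a,[((proj("scene",grip(a,n))[0]-[215,190])*8).round() for n in(.035,.055,.076)])
E
```

```text
[ 0.71353838 -0.31158987  0.        ]
0.13041032147206738 4.6777418850939725
0.12772145708430338 4.555520776559245
4.4 [282. 193.] [406. 249.]
4.5 [282. 190.] [406. 247.]
4.6 [282. 188.] [406. 244.]
4.4 [array([419., 174.]), array([438., 128.]), array([458.,  78.])]
4.5 [array([433., 187.]), array([452., 141.]), array([472.,  91.])]
4.6 [array([445., 200.]), array([464., 155.]), array([485., 105.])]
```

View pics/s4z.png

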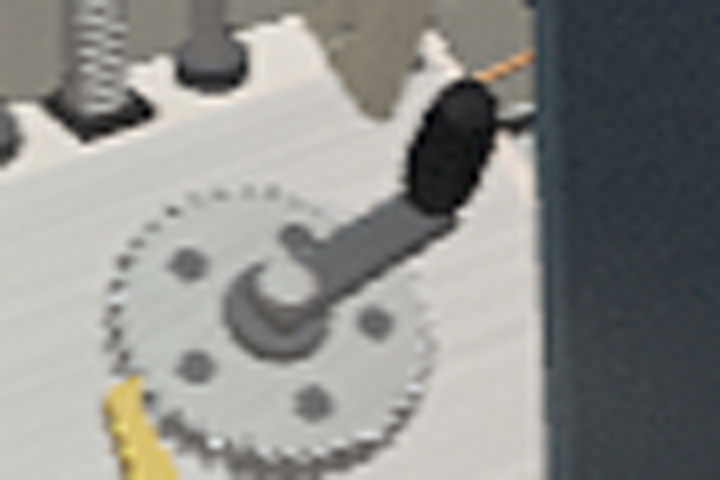

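All estimates agree on a ≈ 4.53 (grip centre at (452,147) in the zoom). I'll descend onto the grip.

```bash
python3 -m inch '[[[-0.27,0.02,-0.13],[0,0,0],55],[[0.25,-0.03,-0.52],[0,0,0],55],[[0.28,-0.03,-0.57],[0,0,0],55],[[0.27,-0.03,-0.56],[0,0,0],55],[[0,0,0],[0,0,0],55]]'
python3 -c "from h import *;loc()"
python3 -m inch '[[[0,0,0],[0,0,0],25],[[0,0,0],[0,0,0],15],[[0,0,0],[0,0,0],10],[[0,0,0],[0,0,0],10]]' 30
python3 -c "from h import *;loc()"
```

```text
t: 7.05
ee_pos: [0.633, -0.1838, 0.1248]
tool_rot: [0.222, 0.056, 0.973, -0.01]
force: [0.0, -0.6, -1.0]
opening: 0.0552
t 7.05 u,l,n mm [  8.6 -47.3  51.2] F u,l,n [-0.4 -0.6 -0.9] open 55.2
t: 7.55
ee_pos: [0.6335, -0.1853, 0.1278]
tool_rot: [0.224, 0.057, 0.973, -0.012]
force: [-0.8, -3.9, -0.9]
opening: 0.0204
t 7.55 u,l,n mm [ 10.5 -48.7  53.6] F u,l,n [-0.7 -4.  -0.6] open 20.4
```

```bash
python3 -m inch '[[[-0.145,-0.01,-0.07],[0,0,0],10],[[-0.145,-0.01,-0.07],[0,0,0],10]]' >/dev/null
python3 -c "from h import *;loc()"
python3 -m inch '[[[-0.145,0,-0.07],[0,0,0],10],[[-0.1,0,-0.05],[0,0,0],10]]' >/dev/null
python3 - <<'E'
from h import *
from plant import camera
loc()
cv2.imwrite("pics/w5.png",camera("wrist"));cv2.imwrite("pics/scene5.png",camera("scene"))
img=cv2.imread("pics/scene5.png")[190:280,205:305];cv2.imwrite("pics/s5z.png",cv2.resize(img,(660,594),interpolation=cv2.INTER_CUBIC))
E
```

```text
t 7.8 u,l,n mm [  3.2 -49.7  53.5] F u,l,n [ 4.7 -0.6  0.8] open 20.8
t 8.05 u,l,n mm [ -4.6 -49.7  53.4] F u,l,n [3.6 3.1 3.2] open 20.7
```

View pics/w5.png

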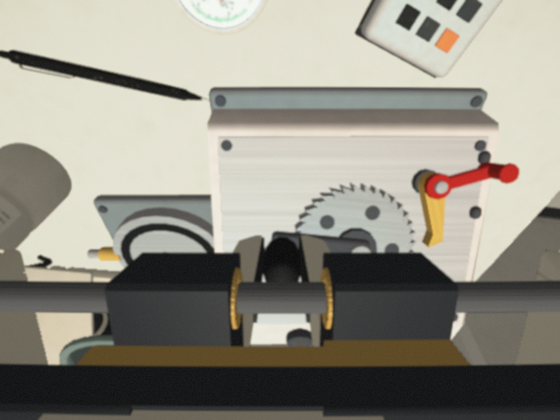

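View pics/s5z.png

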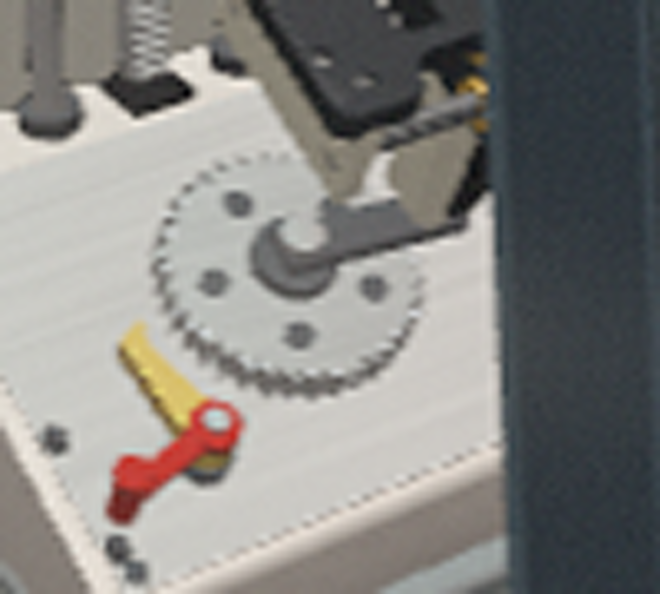

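The pawl nose, at (130,335) in the zoom, stands well clear of the wheel. I'm holding the load, so next I'll lead the grip back round the circle in 0.08 rad rows.

```bash
python3 - <<'E'
from h import *
a=4.80
while a>0.01:
    rows=[]
    for i in range(5):
        b=a-.08;d=(grip(b)-grip(a))/.025;a=b;rows.append(d.round(3).tolist())
    print(round(a,2),rows)
E
```

```text
4.4 [[0.142, -0.024, 0.07], [0.143, -0.011, 0.07], [0.144, 0.001, 0.07], [0.144, 0.014, 0.069], [0.143, 0.027, 0.067]]
4.0 [[0.14, 0.039, 0.066], [0.137, 0.052, 0.064], [0.134, 0.064, 0.061], [0.129, 0.075, 0.058], [0.123, 0.086, 0.055]]
3.6 [[0.117, 0.097, 0.051], [0.11, 0.106, 0.047], [0.102, 0.116, 0.043], [0.093, 0.124, 0.038], [0.084, 0.132, 0.033]]
3.2 [[0.075, 0.138, 0.028], [0.065, 0.144, 0.023], [0.054, 0.149, 0.018], [0.043, 0.153, 0.012], [0.032, 0.157, 0.007]]
2.8 [[0.021, 0.159, 0.001], [0.01, 0.16, -0.004], [-0.002, 0.16, -0.01], [-0.013, 0.159, -0.015], [-0.025, 0.157, -0.021]]
2.4 [[-0.036, 0.154, -0.026], [-0.047, 0.15, -0.031], [-0.058, 0.145, -0.036], [-0.068, 0.139, -0.041], [-0.078, 0.132, -0.045]]
2.0 [[-0.088, 0.124, -0.049], [-0.096, 0.116, -0.053], [-0.105, 0.107, -0.057], [-0.112, 0.097, -0.06], [-0.119, 0.087, -0.062]]
1.6 [[-0.125, 0.076, -0.065], [-0.13, 0.064, -0.067], [-0.135, 0.052, -0.068], [-0.139, 0.04, -0.069], [-0.141, 0.027, -0.07]]
1.2 [[-0.143, 0.015, -0.07], [-0.144, 0.002, -0.07], [-0.144, -0.011, -0.069], [-0.143, -0.023, -0.068], [-0.141, -0.036, -0.066]]
0.8 [[-0.138, -0.048, -0.064], [-0.135, -0.06, -0.062], [-0.13, -0.072, -0.059], [-0.125, -0.083, -0.056], [-0.119, -0.094, -0.052]]
0.4 [[-0.112, -0.104, -0.048], [-0.104, -0.113, -0.044], [-0.096, -0.122, -0.04], [-0.087, -0.13, -0.035], [-0.077, -0.137, -0.03]]
-0.0 [[-0.068, -0.143, -0.025], [-0.057, -0.148, -0.019], [-0.046, -0.152, -0.014], [-0.035, -0.156, -0.008], [-0.024, -0.158, -0.003]]
```

```bash
python3 -m inch '[[[0.14,-0.025,0.07],[0,0,0],10],[[0.145,-0.01,0.07],[0,0,0],10],[[0.145,0,0.07],[0,0,0],10],[[0.145,0.015,0.07],[0,0,0],10],[[0.14,0.025,0.065],[0,0,0],10]]' >/dev/null
python3 -c "from h import *;loc();print(grip(4.4));delta(grip(4.4,.0535))"
```

```text
t 8.78 u,l,n mm [ 15.5 -47.7  53.4] F u,l,n [3.3 1.2 5.2] open 20.7
[ 0.63733282 -0.18458676  0.13117559]
shift units [-0.  0.  0.] turn units [-0.03 -0.01 -0.  ]
```

```bash
python3 -m inch '[[[0.14,0.04,0.065],[0,0,0],10],[[0.135,0.05,0.065],[0,0,0],10],[[0.135,0.065,0.06],[0,0,0],10],[[0.13,0.075,0.06],[0,0,0],10],[[0.125,0.085,0.055],[0,0,0],10]]' >/dev/null
python3 -c "from h import *;loc();delta(grip(4.0,.0535))"
```

```text
t 9.4 u,l,n mm [ 33.  -38.   53.4] F u,l,n [3.3 1.5 4.6] open 20.6
shift units [-0.01  0.01 -0.  ] turn units [-0.02 -0.01 -0.  ]
```

Tracking is exact and the forces are small, so I'll carry on.

```bash
python3 -m inch '[[[0.115,0.095,0.05],[0,0,0],10],[[0.11,0.105,0.045],[0,0,0],10],[[0.1,0.115,0.045],[0,0,0],10],[[0.095,0.125,0.04],[0,0,0],10],[[0.085,0.13,0.035],[0,0,0],10]]' >/dev/null
python3 -c "
from h import *
from plant import camera
loc();delta(grip(3.6,.0535));cv2.imwrite('pics/scene6.png',camera('scene'))"
```

```text
t 10.03 u,l,n mm [ 45.3 -22.2  53.5] F u,l,n [4.  1.8 3.5] open 20.5
shift units [-0.02  0.01 -0.01] turn units [-0.02 -0.   -0.  ]
```

View pics/scene6.png

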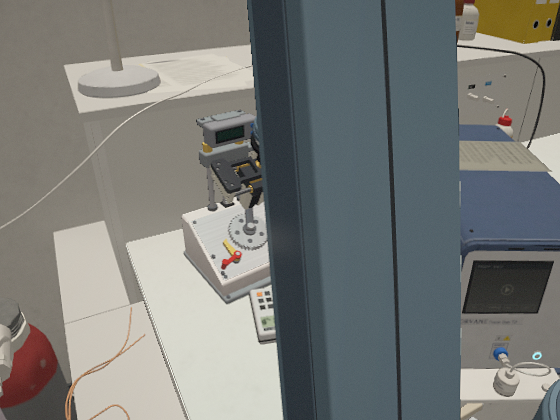

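The jar and carriage are coming down, the pawl is clear, and the gripper is in front of the readout. I'll go over the top with a force check after every call.

```bash
python3 -m inch '[[[0.07,0.14,0.025],[0,0,0],10],[[0.065,0.145,0.02],[0,0,0],10],[[0.05,0.15,0.015],[0,0,0],10]]' >/dev/null
python3 -c "from h import *;loc();delta(grip(3.36,.0535))"
python3 -m inch '[[[0.04,0.155,0.01],[0,0,0],10],[[0.03,0.155,0.005],[0,0,0],10]]' >/dev/null
python3 -c "from h import *;loc();delta(grip(3.2,.0535))"
```

```text
t 10.45 u,l,n mm [ 49.3 -11.   53.5] F u,l,n [4.7 3.2 4.8] open 20.5
shift units [-0.02  0.01 -0.01] turn units [-0.02  0.    0.  ]
t 10.7 u,l,n mm [50.5 -2.9 53.5] F u,l,n [6.3 4.5 3.9] open 20.2
shift units [-0.02  0.   -0.01] turn units [-0.02  0.    0.  ]
```

```bash
python3 -m inch '[[[0.02,0.16,0],[0,0,0],10],[[0.01,0.16,-0.005],[0,0,0],10],[[0,0.16,-0.01],[0,0,0],10],[[-0.015,0.16,-0.015],[0,0,0],10],[[-0.02,0.16,-0.02],[0,0,0],10]]' >/dev/null
python3 -c "from h import *;loc();delta(grip(2.8,.0535))"
```

```text
t 11.32 u,l,n mm [47.4 17.7 53.5] F u,l,n [4.7 6.1 5.3] open 20.6
shift units [-0.01 -0.04 -0.  ] turn units [-0.03 -0.   -0.  ]
```

```bash
python3 -m inch '[[[-0.035,0.15,-0.025],[0,0,0],10],[[-0.045,0.15,-0.03],[0,0,0],10],[[-0.06,0.145,-0.035],[0,0,0],10],[[-0.07,0.135,-0.04],[0,0,0],10],[[-0.08,0.13,-0.045],[0,0,0],10]]' >/dev/null
python3 -c "from h import *;loc();delta(grip(2.4,.0535))"
```

```text
t 11.95 u,l,n mm [36.  35.3 53.5] F u,l,n [2.7 8.5 6. ] open 20.7
shift units [ 0.02 -0.07  0.02] turn units [-0.04 -0.01 -0.01]
```

```bash
python3 -m inch '[[[-0.09,0.12,-0.05],[0,0,0],10],[[-0.095,0.115,-0.055],[0,0,0],10],[[-0.105,0.105,-0.055],[0,0,0],10],[[-0.11,0.095,-0.06],[0,0,0],10],[[-0.12,0.085,-0.06],[0,0,0],10]]' >/dev/null
python3 -c "from h import *;loc();delta(grip(2.0,.0535))"
```

```text
t 12.57 u,l,n mm [18.1 46.9 53.3] F u,l,n [-1.1  7.5 11.1] open 20.2
shift units [ 0.09 -0.07  0.05] turn units [-0.04 -0.03 -0.01]
```

```bash
python3 -m inch '[[[-0.125,0.075,-0.065],[0,0,0],10],[[-0.13,0.065,-0.065],[0,0,0],10],[[-0.135,0.05,-0.07],[0,0,0],10],[[-0.14,0.04,-0.07],[0,0,0],10],[[-0.14,0.025,-0.07],[0,0,0],10]]' >/dev/null
python3 -c "from h import *;loc();delta(grip(1.6,.0535))"
```

```text
t 13.2 u,l,n mm [-2.1 50.1 53.2] F u,l,n [-3.9  1.6 13.4] open 20.2
shift units [ 0.12 -0.02  0.07] turn units [-0.03 -0.04 -0.01]
```

```bash
python3 -m inch '[[[-0.145,0.01,-0.06],[0,0,0],10],[[-0.145,0,-0.06],[0,0,0],10],[[-0.145,-0.015,-0.06],[0,0,0],10],[[-0.145,-0.025,-0.06],[0,0,0],10],[[-0.14,-0.04,-0.06],[0,0,0],10]]' >/dev/null
python3 -c "from h import *;loc();delta(grip(1.13,.0535))"
```

```text
t 13.82 u,l,n mm [-21.3  45.2  53.4] F u,l,n [-1.9 -4.3  2.1] open 20.3
shift units [-0.  0.  0.] turn units [-0.03 -0.04 -0.  ]
```

```bash
python3 -m inch '[[[-0.135,-0.05,-0.063],[0,0,0],10],[[-0.13,-0.065,-0.06],[0,0,0],10],[[-0.13,-0.075,-0.055],[0,0,0],10],[[-0.12,-0.085,-0.055],[0,0,0],10],[[-0.115,-0.1,-0.05],[0,0,0],10]]' >/dev/null
python3 -c "
from h import *
from plant import camera
loc();delta(grip(.73,.0535));cv2.imwrite('pics/scene7.png',camera('scene'))"
```

```text
t 14.45 u,l,n mm [-35.5  34.4  53.6] F u,l,n [-2.6 -3.3 -3.7] open 20.4
shift units [-0.07 -0.04 -0.03] turn units [-0.03 -0.02 -0.  ]
```

View pics/scene7.png

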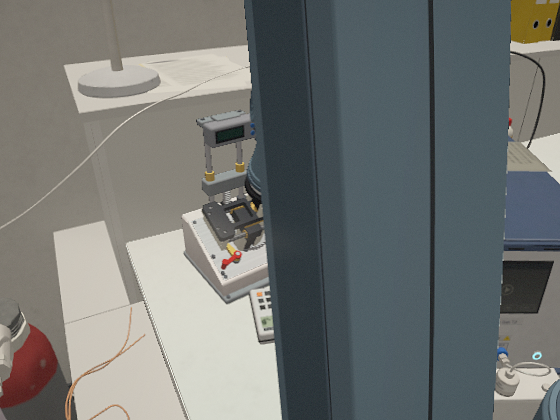

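The carriage is now low at (225,183). The grip angle is about 0.77, so this is the last part, slower near the bottom.

```bash
python3 -m inch '[[[-0.11,-0.105,-0.048],[0,0,0],10],[[-0.1,-0.115,-0.044],[0,0,0],10],[[-0.095,-0.125,-0.04],[0,0,0],10],[[-0.085,-0.13,-0.035],[0,0,0],10],[[-0.075,-0.14,-0.03],[0,0,0],10]]' >/dev/null
python3 -c "from h import *;loc();delta(grip(.37,.0535))"
```

```text
t 15.12 u,l,n mm [-45.9  17.5  53.7] F u,l,n [-3.6 -3.6 -7.4] open 20.4
shift units [-0.02  0.03 -0.02] turn units [-0.03 -0.01  0.  ]
```

```bash
python3 -m inch '[[[-0.065,-0.145,-0.022],[0,0,0],10],[[-0.055,-0.145,-0.018],[0,0,0],10],[[-0.045,-0.15,-0.013],[0,0,0],10]]' >/dev/null
python3 -c "from h import *;loc();delta(grip(.13,.0535))"
```

```text
t 15.5 u,l,n mm [-48.6   5.9  53.8] F u,l,n [ -4.1  -2.8 -10.5] open 20.2
shift units [-0.03  0.03 -0.03] turn units [-0.03 -0.01  0.  ]
```

```bash
python3 -m inch '[[[-0.03,-0.08,-0.012],[0,0,0],10],[[-0.02,-0.08,-0.01],[0,0,0],10]]' >/dev/null
python3 -c "from h import *;loc()"
python3 -m inch '[[[-0.01,-0.06,0],[0,0,0],10]]' >/dev/null
python3 -c "from h import *;loc()"
python3 -m inch '[[[-0.01,-0.06,0],[0,0,0],10]]' >/dev/null
python3 -c "from h import *;loc()"
```

```text
t 15.75 u,l,n mm [-49.    1.7  53.8] F u,l,n [ -1.3  -3.5 -10.5] open 20.4
t 15.88 u,l,n mm [-49.    0.3  53.8] F u,l,n [ -0.5  -0.6 -12.2] open 20.5
t 16.0 u,l,n mm [-49.1  -0.1  53.9] F u,l,n [  2.7   5.1 -14. ] open 20.5
```

```bash
python3 -m inch '[[[-0.01,-0.06,0],[0,0,0],10],[[0,0,0],[0,0,0],10]]' >/dev/null
python3 -c "
from h import *
from plant import camera
loc();cv2.imwrite('pics/top8.png',camera('top'));cv2.imwrite('pics/w8.png',camera('wrist'))"
```

```text
t 16.25 u,l,n mm [-49.2  -0.2  53.9] F u,l,n [  3.1   7.  -14.4] open 20.5
```

View pics/top8.png

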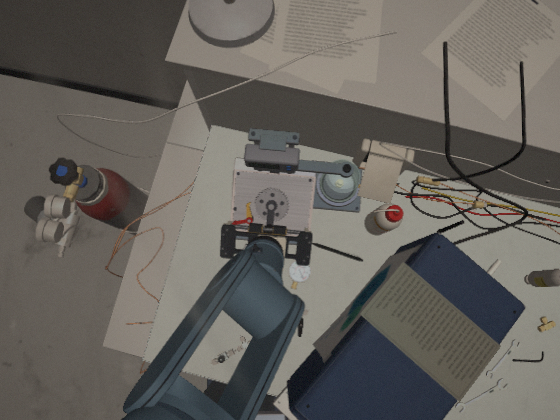

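View pics/w8.png

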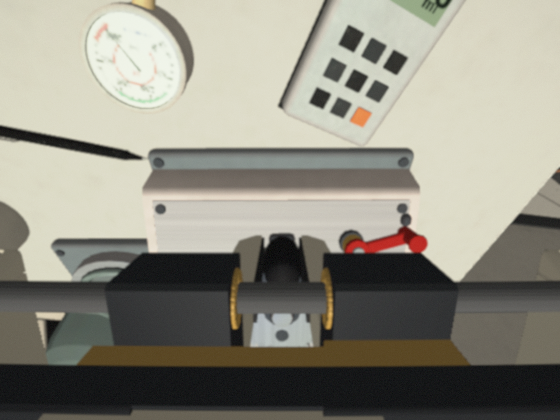

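The jar sits over the plate, the grip is straight down-slope, and the crank is against its stop. I'll release and retract along the normal.

```bash
python3 -m inch '[[[0,0,0],[0,0,0],20],[[0,0,0],[0,0,0],30],[[0,0,0],[0,0,0],45],[[0,0,0],[0,0,0],45]]' 
python3 -c "from h import *;loc()"
python3 -m inch '[[[-0.22,0.03,0.45],[0,0,0],45],[[-0.35,0.04,0.72],[0,0,0],45],[[-0.45,0.05,0.9],[0,0,0],45],[[-0.45,0.05,0.9],[0,0,0],45],[[-0.45,0.05,0.9],[0,0,0],45]]'
python3 -m inch '[[[-0.5,0.9,0.5],[0,0,0],45],[[-0.6,1,0.3],[0,0,0],45],[[-0.6,1,0.2],[0,0,0],45],[[-0.6,1,0],[0,0,0],45],[[-0.6,1,0],[0,0,0],45]]'
python3 -m inch '[[[-0.6,1,0],[0,0,0],45],[[-0.6,1,0],[0,0,0],45],[[-0.6,1,0],[0,0,0],45],[[-0.4,1,0],[0,0,0],45],[[0,1,0],[0,0,0],45]]'
python3 -c "
from h import *
from plant import camera
loc();
for n in ('top','scene'):cv2.imwrite(f'pics/{n}9.png',camera(n))
a=cv2.imread('pics/scene9.png')[100:310,170:380]
cv2.imwrite('pics/sz9.png',cv2.resize(a,(600,600),interpolation=cv2.INTER_CUBIC))"
```

```text
t: 16.85
ee_pos: [0.5854, -0.1333, 0.1027]
tool_rot: [0.224, 0.057, 0.973, -0.011]
force: [-0.8, -1.0, -0.7]
opening: 0.0437
t 16.85 u,l,n mm [-48.8  -2.6  54.5] F u,l,n [-0.9 -1.1 -0.3] open 43.7
t: 17.48
ee_pos: [0.5361, -0.1276, 0.2]
tool_rot: [0.224, 0.057, 0.973, -0.011]
force: [0.2, 0.0, 0.8]
opening: 0.0449
t: 18.1
ee_pos: [0.4635, -0.0045, 0.2243]
tool_rot: [0.224, 0.057, 0.973, -0.011]
force: [-0.0, 0.2, -0.2]
opening: 0.0453
t: 18.73
ee_pos: [0.4083, 0.1204, 0.2243]
tool_rot: [0.224, 0.057, 0.973, -0.011]
force: [0.5, 0.2, 0.4]
opening: 0.0451
t 18.73 u,l,n mm [-179.8  229.2  253.7] F u,l,n [0.6 0.2 0.1] open 45.1
```

View pics/sz9.png

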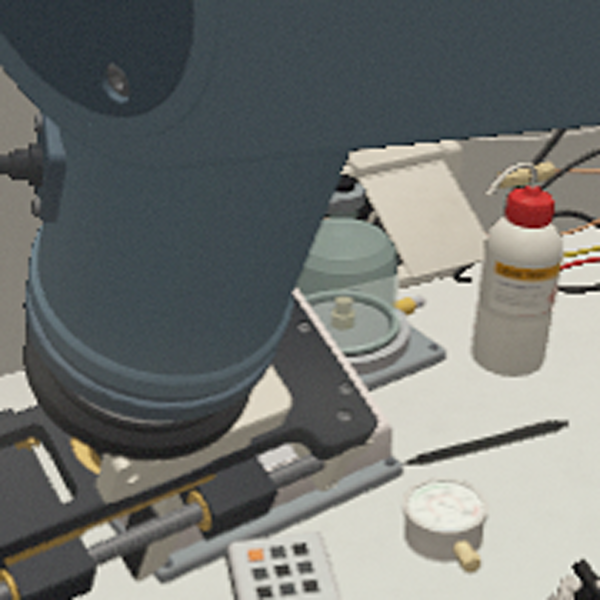

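View pics/top9.png

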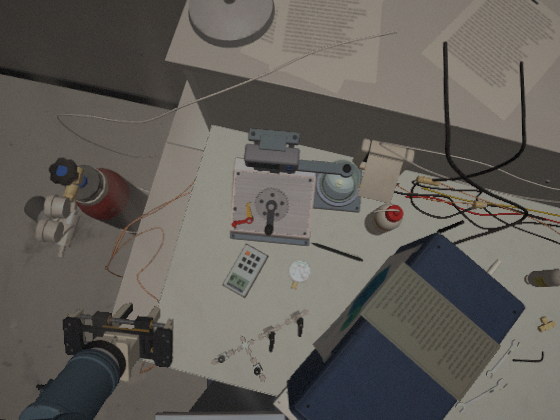

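```bash
python3 - <<'E'
from h import *
A=O+R@np.array([.08,-.165,0])
for z in(.0275,.0305,.0335):
  th=np.linspace(0,6.28,60);q=(proj("scene",np.c_[A[0]+.0495*np.cos(th),A[1]+.0495*np.sin(th),0*th+z])-[170,100])/.35
  print(z,q.min(0).round(1),q.max(0).round(1))
for a in(0,.1,.2):print(a,proj("top",grip(a,.076))[0],proj("top",grip(a,.035))[0])
a=cv2.imread("pics/top9.png")[150:250,225:365];cv2.imwrite("pics/tz9.png",cv2.resize(a,(770,550),interpolation=cv2.INTER_CUBIC))
a=cv2.imread("pics/scene9.png")[165:245,265:335];cv2.imwrite("pics/jz9.png",cv2.resize(a,(525,600),interpolation=cv2.INTER_CUBIC))
E
```

```text
0.0275 [283.3 292.6] [401.2 354.7]
0.0305 [283.2 289.7] [401.3 351.6]
0.0335 [283.2 286.7] [401.4 348.5]
0 [268.0941637  232.36695074] [269.27348466 227.3744526 ]
0.1 [265.93321284 232.06143576] [267.20504996 227.08223843]
0.2 [263.81016314 231.55091468] [265.17307924 226.59311341]
```

View pics/tz9.png

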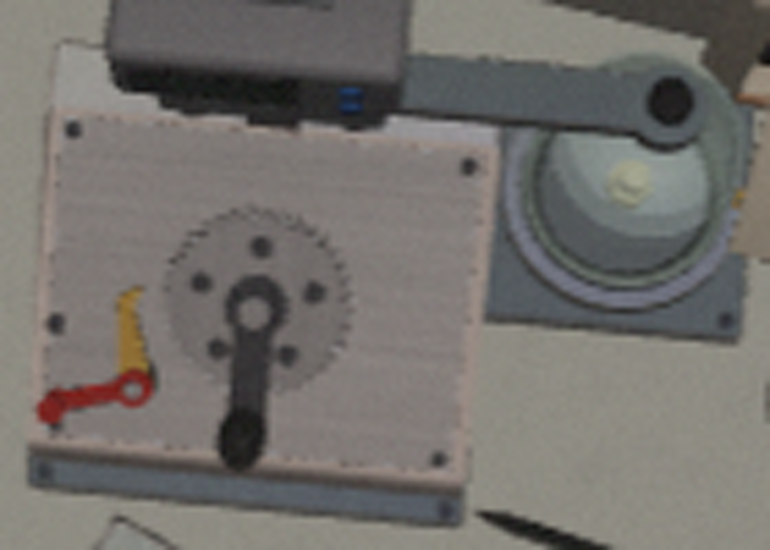

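View pics/jz9.png

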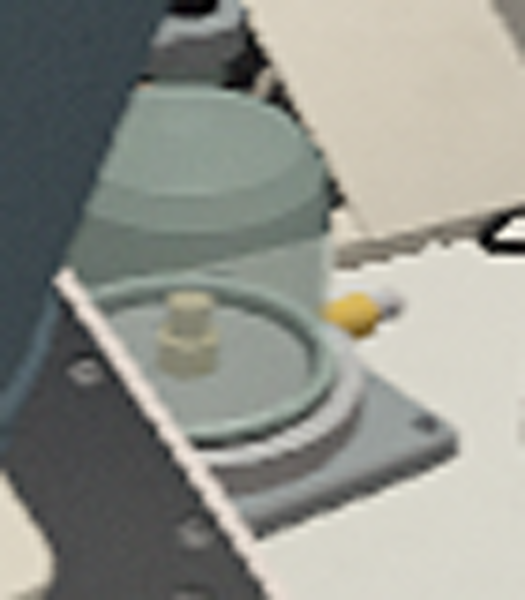

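Grip centre at (268.6,230) puts the drum at about 0. The rim's lowest point is at crop row ≈355, against 354.7 predicted for a seated jar. The lever is over, the pawl clear and the bystanders unmoved.

```bash
python3 -c "
from plant import arm
print(arm.sign_off())"
```

```text
the job is handed in; nothing more can be done
None
```

The jar is fully down on its gasket and I have handed the job in, at about 19 s of the 58 s allowed.

- **Lever:** I pushed the red release lever to its stop with closed fingers. The picture put it at about 0.55 rad.
- **Pawl:** I gripped the crank along the panel normal and wound it forward about 0.25 rad. The picture showed the pawl clear of the wheel.
- **Lowering:** I led the grip back round the circle in 0.08 rad rows, always in hand, until the force on the grip reversed at the bottom stop. Then I let go and moved the arm away.

**Last checks:**
- **Drum:** the grip stands straight down the slope, so the drum is at about 0.
- **Jar rim:** it lies where a rim 27.5 mm above the bench should appear (picture row 355, against 354.7 predicted).
- **Lever and pawl:** the lever is over and the pawl is out.
- **Other objects:** the adapter, bottle, gauge and meter look unmoved by eye.
- **Forces:** the largest readings were about 21 N at the lever stop and 16 N at the crank.

My first reading of the starting crank angle was 4.42 rad. The later views agreed on about 4.53, and I used that. No final check failed.

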